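Seat the fill tube of a self-watering planter and snap its cap on

ROBOT

A 6-joint arm with a two-finger parallel gripper is mounted at the origin on the work surface. World frame = base frame: x ahead of the robot, y to its left, z up, the work surface at z = 0. Lengths are in m, angles in rad, forces in N, time in s.
With the tool pointing down it reaches from about 0.25 to 0.725 m from the base axis. Payload 4 kg.
Tool frame: the origin (TCP) lies midway between the tips of the shut fingers; the grasp point (between the pads) lies 19 mm behind it; y points along the fingers, z is the direction in which the jaws open and shut, and the axes are right-handed (so a half turn about y gives the same grasp; the last joint's range is limited). The gripper opens to 85 mm and grips with 20 to 120 N. Pads are 22 mm wide; open, the fingers measure 114 mm over their backs; the gripper's body (76 mm by 85 mm) begins 54 mm behind the grasp point. The pads swing forward as they close: fully open they stand 13 mm farther back than shut.
Start: joints at [1.262, 0.241, 0.005, 1.335, 0, 1.571], TCP at [0.152, 0.476, 0.209] pointing down, gripper open.
Joint ranges: [-2.72, 2.72], [-1.05, 1.87], [-1.09, 1.28], [-1.99, 2.15], [-1.42, 1.44], [-3.14, 3.14]. Speed limits (rad/s): [2.79, 2.79, 3.14, 3.14, 3.14, 3.14].

INTERFACE

Orientations are given as a unit quaternion [x, y, z, w].
In Python, from workcell import bot gives the robot as it stands. The module is installed in compiled form; this text tells all that it offers.
- The arm moves only by the shell command python3 -m handwheel 'ROWS' [OPENING]. ROWS is JSON, a list of rows, each a list of 6 numbers: the shift along the tool's x, y, z in units of 25 mm (1.0 is 25 mm), then the turn, a rotation vector about the tool's x, y, z in units of 10 degrees (1.0 is 10 degrees). A call has exactly 5 rows; each row is the pose to reach, as a shift and turn from the pose commanded when the call began, along the tool's axes at that moment; what a row does not reach only later rows make up. A row lasts 1/8 s, in which the tool goes at most 62.5 mm and 10.7 degrees, less where a joint would pass 70% of its speed; a pose out of reach is approached as far as the arm can. A call with a gripper value outside its range is refused whole. OPENING is the gripper command: -1 is shut, 1 is fully open, values between are in proportion, set as the call begins (- or left out, the last holds). The fingers move at their own pace and stop on an object; the grip force is fixed at half the most. Time passes only in rows, so rows that repeat a pose let the fingers close, or fill a call up. It gives the time, the measured TCP pose, the force and the opening at its end, in the units of the state.
- bot.get_obs(): the state, without advancing time (a new reading comes with each control period).
- bot.camera(name): name is "scene" or "top"; returns a dict with "color" (420x560x3 uint8, red, green, blue), "fx", "fy", "cx", "cy" (pixels), "dist_coeffs" ([k1, k2, p1, p2, k3] as OpenCV has them; the pictures are not rectified), "rvec" (rotation vector, rad) and "tvec" (3), from world to camera coordinates, as OpenCV has them. Camera axes: x right, y down, z forward; pixel columns grow to the right and rows downward; lengths in m; the calibration is good to about 2 mm. A picture is of the moment at which its call begins. There is no depth.
- bot.job_done(): hands the job in, once; it reports no verdict.
The state is a dict: "clock": time; "joint_pos": joint angles; "joint_vel": joint speeds; "tau": joint torques, N m; "eef_pos": TCP position; "tool_rot": TCP orientation; "ft_force": force on the tool from outside, world axes, zero at the start; "ft_torque": the same for the moment, N m; "grip_width": finger opening in m.
Only numpy, scipy, OpenCV 4.12 (cv2) and the standard library are available. Lean on these libraries where they do the work, as an engineer would, in place of code of your own. Each camera call takes 0.05 s, during which the arm holds its last target.

TASK

On the open self-watering planter in the middle of the bench, push the upright fill tube down until its flange rests fully home on the planter's end ledge. Then take the tall 40 mm snap cap from the rubber mat, push it over the tube's neck until it clicks, and keep pressing after the click until the cap is flush on the tube's shoulder with the sealing washer squeezed; finish while still pressing it down there, without letting up. Leave the other things on the bench where they are.

Things in the scene. Friction and masses are not known exactly. Their poses are not given: they have to be found in the camera images.
- fill_tube (a joint): how far the planter's fill tube stands proud (m): 0 = fully home, its flange resting on the ledge; it starts 0.006 to 0.014. The tube slides vertically, stiffly (about 7 N to move it), and stays where it is left. Push it on the top of its neck
- tube_top (a point): centre of the flat top (18 mm across) of the fill tube's neck, z axis up. The grey tube stands upright at one end of the planter. Neck: 24 mm in diameter, 26 mm tall, its top edge tapered (5 mm high, down to 18 mm across)
- tube_seat (a point): centre of the tube's shoulder, 26 mm below tube_top, z up. Below it: a 38 mm barrel, 36 mm long, on a 54 mm flange 4 mm thick. On the shoulder lies a springy black sealing washer 2.5 mm thick; it takes about 3 N to begin and 12 N to squeeze it flat, the cap then flush on the shoulder
- tongues (a point): on the neck's axis, 11 mm above the shoulder, at the height of the points of four sprung snap tongues, 31 mm across their points. The cap meets them with its underside 16 mm above the shoulder; the force rises to about 15 N at 13 to 11 mm, then drops, is nothing at 7 mm (the click), and the cap comes to rest on the washer, 2.5 mm above the shoulder, until pressed flush
- cap: the snap cap for the fill tube: plain grey ribbed plastic, a cylinder 40 mm in diameter and 32 mm tall with a closed flat top and an open underside, 30 g. Origin at the centre of its underside, z axis up. It stands mouth down, ready to use, on the mat. Inside it is 28 mm deep; an inner lip 3 mm thick at its mouth leaves a 27 mm opening, above it the bore is 34 mm
- planter: the open self-watering planter: grey-green trough, terracotta-coloured rim, 196 (x) x 376 (y) x 150 (z) mm over its rim, fixed. Origin: centre of its underside. The fill tube stands at its own -y end, 136 mm from the centre, on a ledge 135 mm above the bench, 15 mm below the rim. A like planter, already capped, far left, is not part of the job
- bench_mat: black rubber mat 230 x 230 x 3 mm, fixed, to the right of the planter; three small grey parts stand on it about 110 mm apart. Origin at the centre of its underside
- wide_cap: bystander on the mat: a grey screw lid 60 mm in diameter, 24 mm tall with its bar grip on top. Origin: centre of its underside
- drain_plug: bystander on the mat: a grey drain bung, 34 mm flange down, 22 mm stem up, 24 mm tall. Origin: centre of its underside
- trowel: bystander: hand trowel 295 mm long lying on the bench between robot and planter. Origin under the root of its blade, x axis to the tip, highest point 30 mm above the bench
- clay_pot: bystander: upturned terracotta pot, 110 mm across, 100 mm tall, beyond the mat. Origin: centre of its underside
- saucers: bystander: stack of terracotta saucers, 120 mm across, 49 mm tall, near left. Origin: centre of its underside
- glazed_pot: bystander: dark green glazed pot, 116 mm across, 95 mm tall, on the right. Origin: centre of its underside
- sprayer: bystander: hand sprayer bottle, 76 mm across, 215 mm tall, on the right. Origin: centre of its underside
Things that resemble listed ones, but are neither listed nor needed, are in the scene too. What is shaped like the cap but brown or purple is not meant.

How it is judged:
By the outcome, as a careful person would: the job done as asked, in the order asked, and still so for the second after the job is handed in, while the arm keeps its last pose, push and grip.
It also fails if it takes over 54 s, if anything falls off the work surface, if the arm or the gripper's body presses on something with over 40 N, if the wrist force passes 120 N, or if a joint passes its speed limit or range.

## Working session

There is one attempt and no reset: what is moved stays moved. The work goes in short steps, Python scripts to look and compute and a shell command to move; the robot and the scene stay as the last step left them, time stands still between calls to the robot, and variables do not carry over. Pictures are saved under pics/ and viewed, and the job is handed in when it is done.

```bash
mkdir -p pics; cat > h.py <<'E'
import numpy as np, cv2
from workcell import bot
def cam(n):
    c=bot.camera(n); K=np.array([[c['fx'],0,c['cx']],[0,c['fy'],c['cy']],[0,0,1.]])
    R,_=cv2.Rodrigues(np.array(c['rvec'],float)); t=np.array(c['tvec'],float).reshape(3)
    return c['color'],K,np.array(c['dist_coeffs'],float),R,t
def ray(cm,uv):
    _,K,D,R,t=cm
    p=cv2.undistortPoints(np.array(uv,float).reshape(-1,1,2),K,D).reshape(-1,2)
    d=np.c_[p,np.ones(len(p))]@R
    return -R.T@t,d
def onz(cm,uv,z):
    o,d=ray(cm,uv); s=(z-o[2])/d[:,2]; return o+s[:,None]*d
def proj(cm,P):
    _,K,D,R,t=cm
    return cv2.projectPoints(np.array(P,float).reshape(-1,1,3),R,t,K,D)[0].reshape(-1,2)
def save(im,n): cv2.imwrite('pics/'+n,im[...,::-1])
E
python3 - <<'E'
from h import *
for n in ('scene','top'):
    c=cam(n); save(cv2.resize(c[0],(800,600),interpolation=cv2.INTER_CUBIC),n+'0.png'); np.savez(n+'0.npz',im=c[0],K=c[1],D=c[2],R=c[3],t=c[4]); print(n,-c[3].T@c[4])
o=bot.get_obs(); print({k:np.round(v,3).tolist() for k,v in o.items()})
E
```

```text
scene [ 1.22787001 -0.22226165  1.18190063]
top [ 0.36008851 -0.10797643  1.38881583]
{'clock': 0.1, 'joint_pos': [1.262, 0.241, 0.004, 1.335, 0.0, 1.571], 'joint_vel': [0.001, -0.002, 0.004, 0.0, -0.001, -0.0], 'tau': [0.001, -37.314, 25.301, 0.011, 0.0, -0.0], 'eef_pos': [0.152, 0.476, 0.209], 'tool_rot': [0.699, -0.109, 0.109, -0.698], 'ft_force': [-0.04, -0.197, -0.043], 'ft_torque': [0.0, -0.005, 0.007], 'grip_width': 0.085}
```

View pics/scene0.png

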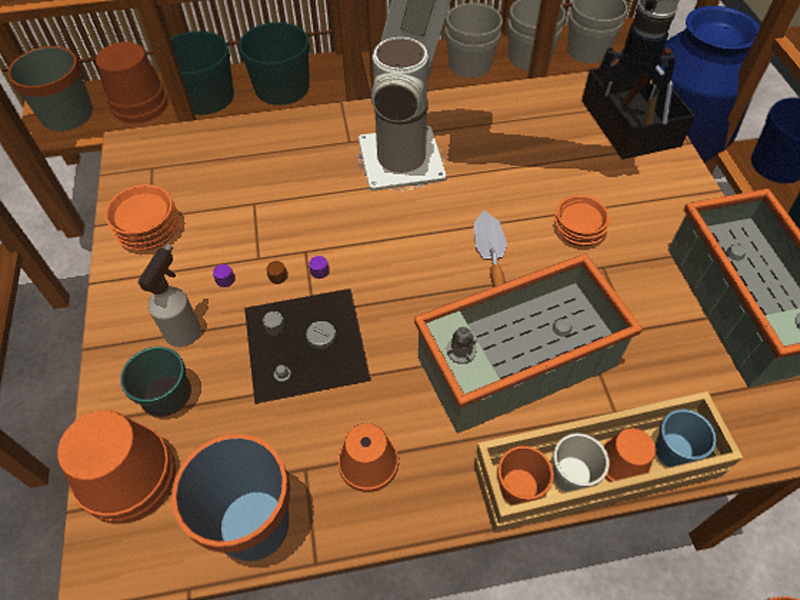

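View pics/top0.png

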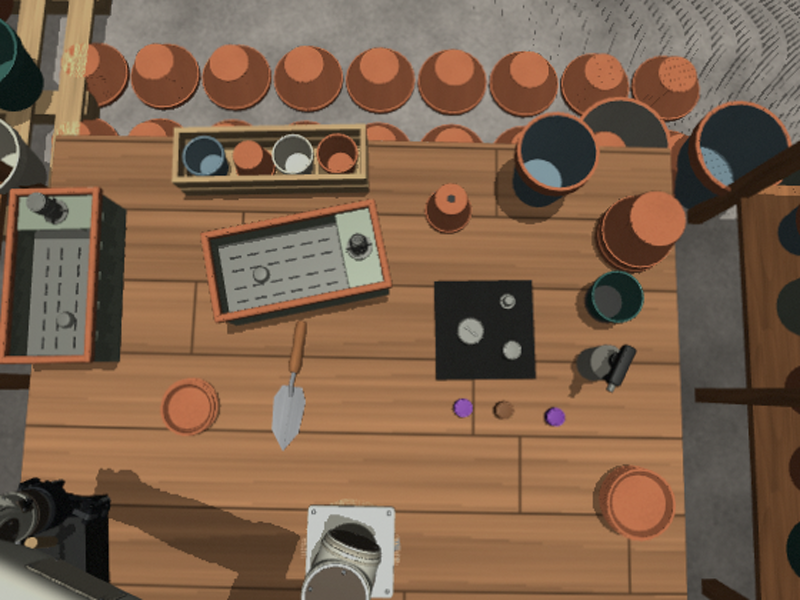

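The mat carries three grey parts. In the scene view they are at (273,322), (320,334) and (282,373); in the top view they are at (512,350), (470,331) and (508,300). The plain tall cylinder at scene (273,322), top (512,350), looks like the cap. The second has a bar grip (wide lid), and the third has a stem (plug). The purple and brown ones off the mat are excluded. The tube is at scene (462,345), top (358,245). I'll check these in enlarged crops.

```bash
python3 - <<'E'
from h import *
s=np.load('scene0.npz')['im'];t=np.load('top0.npz')['im']
def cr(im,x,y,w,h): return cv2.resize(im[y:y+h,x:x+w],(400,300),interpolation=cv2.INTER_NEAREST)
# 560 scale =0.7
a=np.vstack([np.hstack([cr(s,165,205,80,60),cr(s,285,210,80,60)]),np.hstack([cr(t,310,200,80,60),cr(t,215,140,80,60)])])
save(a,'crop1.png')
E
```

```text
(no output)
```

View pics/crop1.png

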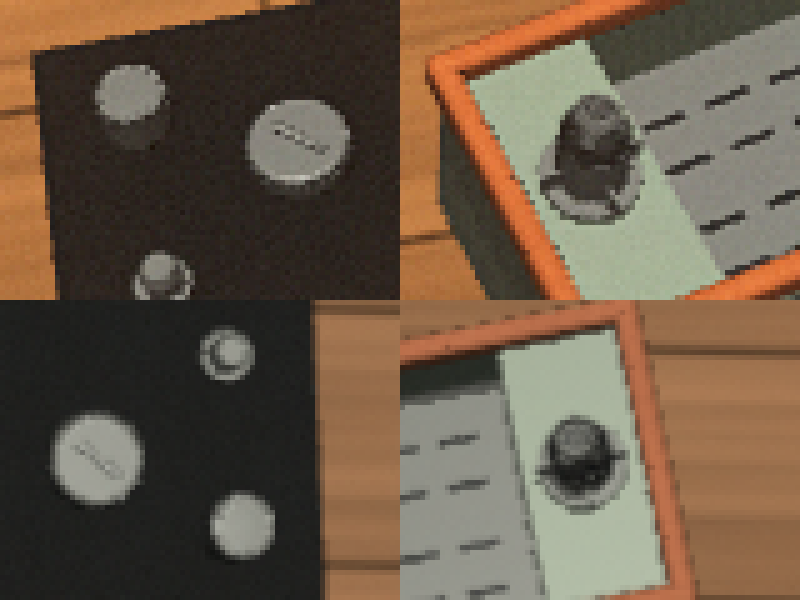

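Crop check: the cap is the plain flat-topped cylinder, at native pixels scene (191,223) and top (358,245). The other two are the bar-grip lid and the stemmed plug. Next I measure positions.

```bash
python3 - <<'E'
from h import *
def ld(n):
    z=np.load(n+'0.npz'); return z['im'],z['K'],z['D'],z['R'],z['t']
S,T=ld('scene'),ld('top'); print(T[1][0,0],S[1][0,0])
# parts on mat in top
def blob(cm,x,y,w,h,thr,name):
    g=cv2.cvtColor(cm[0],cv2.COLOR_RGB2GRAY)[y:y+h,x:x+w]
    m=(g>thr).astype(np.uint8)
    n,l,st,ce=cv2.connectedComponentsWithStats(m)
    for i in range(1,n):
        if st[i,4]>40: print(name,st[i],(ce[i]+[x,y]).round(2))
    return
blob(T,345,232,26,26,90,'capT'); blob(S,180,212,24,24,110,'capS')
for p in ([358.4,245],): print('capT',onz(T,p,.035))
print('capS',onz(S,[191,223.6],.035))
# orange rim in top: min area rect
hsv=cv2.cvtColor(T[0],cv2.COLOR_RGB2HSV)
m=cv2.inRange(hsv,(3,120,120),(9,255,255)); 
mm=np.zeros_like(m); mm[130:232,135:280]=m[130:232,135:280]
n,l,st,ce=cv2.connectedComponentsWithStats(mm); i=1+np.argmax(st[1:,4]); print(st[i])
pts=np.argwhere(l==i)[:,::-1].astype(float)
W=onz(T,pts,.150)[:,:2]; r=cv2.minAreaRect(W.astype(np.float32)); print('rim',r)
save(cv2.resize((l==i).astype(np.uint8)[120:240,125:285,None]*255,(800,600))[...,None].repeat(3,2),'rim.png')
# tube top
for z in (.207,.211,.215): print(z,'T',onz(T,[250.4,166.4],z)[0],'S',onz(S,[324.4,230.6],z)[0])
E
```

```text
422.65789976427396 465.68537829506874
capT [  7   7  13  12 125] [358.03 244.62]
capS [  4   6  14  11 110] [190.37 223.13]
capT [[ 0.446591   -0.35213112  0.035     ]]
capS [[ 0.44855657 -0.35360165  0.035     ]]
[260 145   4  10  10]
rim ((0.7210438847541809, -0.03798365965485573), (0.029478251934051514, 0.005058811046183109), 22.760723114013672)
0.207 T [ 0.65420199 -0.01184261  0.207     ] S [ 0.64743986 -0.01203852  0.207     ]
0.211 T [ 0.65320653 -0.01216799  0.211     ] S [ 0.64982136 -0.01290106  0.211     ]
0.215 T [ 0.65221106 -0.01249337  0.215     ] S [ 0.65220285 -0.0137636   0.215     ]
```

View pics/rim.png

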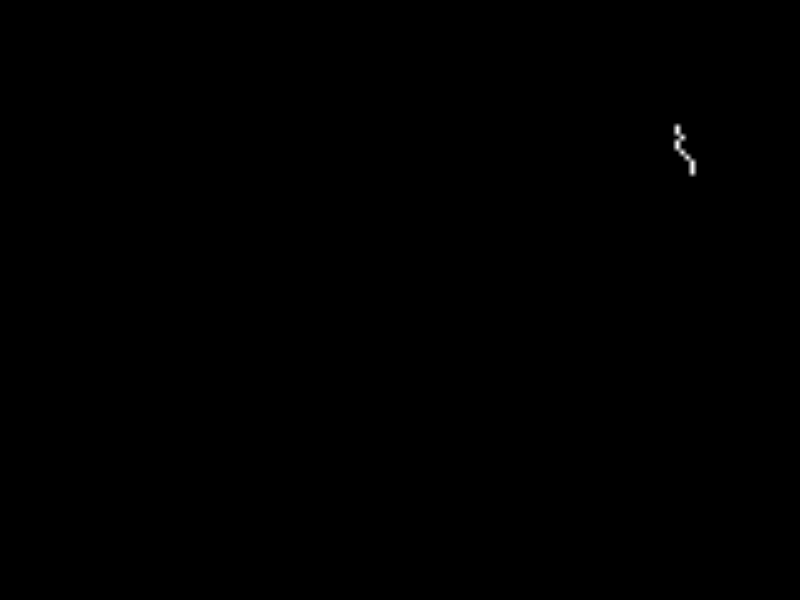

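The mask failed: it caught only a sliver. I'll use a looser rim colour test for an independent tube estimate.

```bash
python3 - <<'E'
from h import *
def ld(n):
    z=np.load(n+'0.npz'); return z['im'],z['K'],z['D'],z['R'],z['t']
S,T=ld('scene'),ld('top')
im=T[0].astype(int); print(im[175,269],im[160,143+3],im[240,180],im[176,272:290:4].tolist())
hsv=cv2.cvtColor(T[0],cv2.COLOR_RGB2HSV); print(hsv[175,266:274].tolist(),hsv[240,180])
sat=(hsv[...,1]>140)&(hsv[...,0]<11)&(hsv[...,2]>120)
m=np.zeros(sat.shape,np.uint8); m[130:232,135:282]=sat[130:232,135:282]
n,l,st,ce=cv2.connectedComponentsWithStats(m); i=1+np.argmax(st[1:,4]); print(st[i])
W=onz(T,np.argwhere(l==i)[:,::-1].astype(float),.150)[:,:2]; r=cv2.minAreaRect(W.astype(np.float32)); print('rim',r)
c=np.array(r[0]); b=cv2.boxPoints(r); print(b)
e=[b[1]-b[0],b[2]-b[1]]; u=max(e,key=np.linalg.norm); u=u/np.linalg.norm(u); u=-u*np.sign(u[1]); print('yaw',np.degrees(np.arctan2(u[1],u[0]))+90,'tube',c+.136*u)
v=(l==i).astype(np.uint8)[120:240,125:285]*255
cv2.imwrite('pics/rim2.png',cv2.resize(v,(640,480)))
# flange: dark/grey ring vs green ledge in top
x0,y0=215,140; h=hsv[y0:y0+60,x0:x0+80]; fl=((h[...,1]<25)).astype(np.uint8)
fl[:, :28]=0; fl[:,48:]=0; fl[:18]=0; fl[45:]=0
n,l,st,ce=cv2.connectedComponentsWithStats(fl); i=1+np.argmax(st[1:,4]); print(st[i]+[x0,y0,0,0,0]); 
E
```

```text
[148  94  63] [143 102  70] [156 113  78] [[152, 110, 74], [154, 111, 76], [154, 110, 76], [155, 111, 76], [154, 111, 76]]
[[10, 152, 188], [10, 151, 189], [10, 152, 173], [11, 146, 148], [13, 131, 150], [14, 133, 152], [13, 130, 153], [14, 131, 152]] [ 13 127 156]
[ 141  140  133   86 1535]
rim ((0.6199610233306885, 0.1224709153175354), (0.19313021004199982, 0.3728760778903961), 12.941791534423828)
[[ 0.48409402  0.28254625]
 [ 0.5676037  -0.08085807]
 [ 0.755828   -0.03760442]
 [ 0.67231834  0.3257999 ]]
yaw 12.941788 tube [ 0.65041971 -0.01007444]
[243 163  18  19 235]
```

View pics/rim2.png

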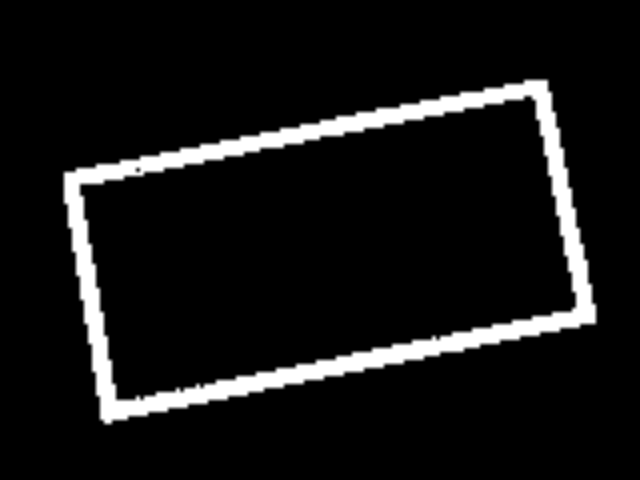

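```bash
cat >> h.py <<'E'
from scipy.spatial.transform import Rotation as Ro
def plan(tgt,jaw_deg=None):
    "rows units to reach tgt, with tool vertical and jaw axis at yaw jaw_deg (mod 180)"
    o=bot.get_obs(); R=Ro.from_quat(o['tool_rot']); M=R.as_matrix(); p=np.array(o['eef_pos'])
    print('t',round(o['clock'],2),'pos',p.round(4),'y',M[:,1].round(3),'jaw',M[:,2].round(3),'F',np.round(o['ft_force'],1),'w',round(o['grip_width'],4))
    print('shift units',(M.T@(np.array(tgt)-p)/.025).round(3))
    if jaw_deg is not None:
        for a in (jaw_deg,jaw_deg+180):
            z=np.array([np.cos(np.radians(a)),np.sin(np.radians(a)),0]); y=np.array([0,0,-1.]); x=np.cross(y,z)
            G=np.stack([x,y,z],1); print('turn units',a,(Ro.from_matrix(M.T@G).as_rotvec(degrees=True)/10).round(2))
E
python3 - <<'E'
from h import *
plan([.652,-.012,.30],125)
E
```

```text
t 0.1 pos [0.1518 0.4758 0.2086] y [-0.001 -0.002 -1.   ] jaw [ 0.304  0.953 -0.002] F [-0.  -0.2 -0. ] w 0.0849
shift units [ 24.993  -3.633 -12.514]
turn units 125 [ 0.01 -5.27 -0.01]
turn units 305 [1.000e-02 1.273e+01 1.000e-02]
```

```bash
python3 -m handwheel '[[1,-2,-0.5,0,1,0],[3,-3.6,-1.5,0,2,0],[5,-3.6,-2.5,0,3,0],[7,-3.6,-3.5,0,4,0],[9,-3.6,-4.5,0,5,0]]' -1; python3 - <<'E'
from h import *
plan([.652,-.012,.30],305)
E
```

```text
clock: 0.72
eef_pos: [0.3331, 0.2993, 0.2993]
tool_rot: [0.586, -0.395, 0.395, -0.586]
ft_force: [0.6, 1.0, -0.4]
grip_width: -0.0001
t 0.72 pos [0.3331 0.2993 0.2993] y [-0. -0. -1.] jaw [ 0.927  0.375 -0.   ] F [ 0.6  1.  -0.4] w -0.0001
shift units [16.326 -0.03   7.164]
turn units 305 [0.  7.7 0. ]
turn units 485 [  0.  -10.3  -0. ]
```

```bash
python3 -m handwheel '[[2,0,0.9,0,1,0],[4,0,1.8,0,2,0],[6,0,2.7,0,3,0],[8,0,3.6,0,4,0],[10,0,4.5,0,5,0]]' -1; python3 - <<'E'
from h import *
plan([.652,-.012,.30],305)
E
```

```text
clock: 1.35
eef_pos: [0.532, 0.1107, 0.2989]
tool_rot: [-0.364, 0.606, -0.606, 0.364]
ft_force: [1.2, 0.4, 0.1]
grip_width: -0.0001
t 1.35 pos [0.532  0.1107 0.2989] y [-0.001  0.    -1.   ] jaw [ 0.883 -0.47  -0.001] F [1.2 0.4 0.1] w -0.0001
shift units [ 2.078 -0.047  6.544]
turn units 305 [0.  2.7 0. ]
turn units 485 [ 0.00e+00 -1.53e+01 -1.00e-02]
```

```bash
python3 -m handwheel '[[0.7,0,2,0,0.9,0],[1.4,0,4,0,1.8,0],[2.08,0,6.5,0,2.7,0],[2.08,1.5,6.54,0,2.7,0],[2.08,2.4,6.54,0,2.7,0]]' -1; python3 - <<'E'
from h import *
plan([.652,-.012,.23],305)
for n in('scene','top'):
    c=cam(n); u,v=(proj(c,[.652,-.012,.22])[0]).astype(int); save(cv2.resize(c[0][v-30:v+30,u-40:u+40],(640,480),interpolation=cv2.INTER_NEAREST),n+'1.png')
E
```

```text
clock: 1.98
eef_pos: [0.6519, -0.0111, 0.2356]
tool_rot: [-0.215, 0.675, -0.674, 0.212]
ft_force: [-0.6, 1.0, 0.6]
grip_width: -0.0003
t 1.98 pos [ 0.6519 -0.0111  0.2356] y [-0.004  0.    -1.   ] jaw [ 0.576 -0.817 -0.003] F [-0.6  1.   0.6] w -0.0003
shift units [0.014 0.223 0.032]
turn units 305 [0.01 0.02 0.02]
turn units 485 [  0.03 -17.98  -0.02]
```

View pics/scene1.png

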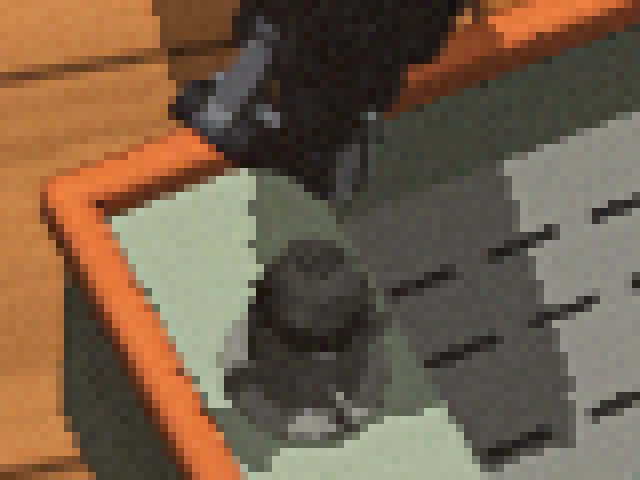

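View pics/top1.png

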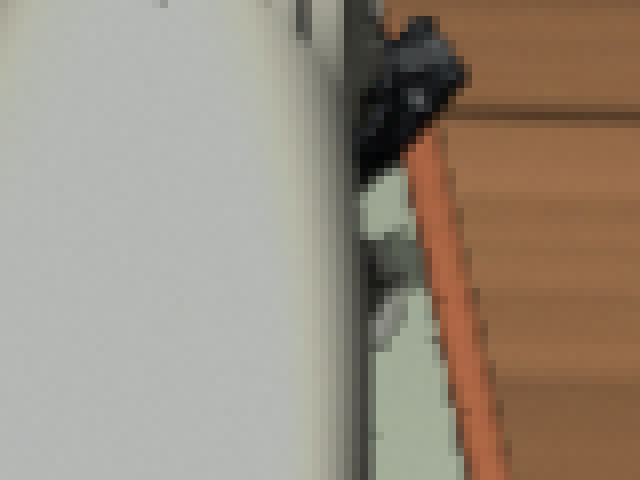

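```bash
python3 -m handwheel '[[0.01,0.2,0.03,0,0,0],[0.01,0.5,0.03,0,0,0],[0.01,0.7,0.03,0,0,0],[0.01,0.8,0.03,0,0,0],[0.01,0.8,0.03,0,0,0]]' -1
```

```text
clock: 2.7
eef_pos: [0.6518, -0.0105, 0.2194]
tool_rot: [-0.214, 0.674, -0.674, 0.214]
ft_force: [-0.3, 0.1, 0.4]
grip_width: -0.0
```

```bash
python3 -m handwheel '[[0,0.1,0.04,0,0,0],[0,0.2,0.04,0,0,0],[0,0.3,0.04,0,0,0],[0,0.4,0.04,0,0,0],[0,0.5,0.04,0,0,0]]' -1
```

```text
clock: 3.32
eef_pos: [0.6525, -0.0114, 0.2067]
tool_rot: [-0.214, 0.674, -0.674, 0.214]
ft_force: [0.6, -0.6, -0.7]
grip_width: 0.0003
```

```bash
python3 -m handwheel '[[0,0.05,0,0,0,0],[0,0.1,0,0,0,0],[0,0.15,0,0,0,0],[0,0.2,0,0,0,0],[0,0.2,0,0,0,0]]' -1;python3 - <<'E'
from h import *
plan([.652,-.012,.201],305)
for n in('scene',):
    c=cam(n); u,v=(proj(c,[.652,-.012,.21])[0]).astype(int); save(cv2.resize(c[0][v-30:v+30,u-40:u+40],(800,600),interpolation=cv2.INTER_NEAREST),n+'2.png')
E
```

```text
clock: 3.95
eef_pos: [0.6524, -0.0114, 0.2018]
tool_rot: [-0.215, 0.674, -0.674, 0.214]
ft_force: [0.2, 0.5, 0.0]
grip_width: 0.0001
t 3.95 pos [ 0.6524 -0.0114  0.2018] y [-0. -0. -1.] jaw [ 0.578 -0.816 -0.   ] F [0.2 0.5 0. ] w 0.0001
shift units [0.028 0.032 0.01 ]
turn units 305 [0.   0.03 0.  ]
turn units 485 [  0.   -17.97  -0.  ]
```

View pics/scene2.png

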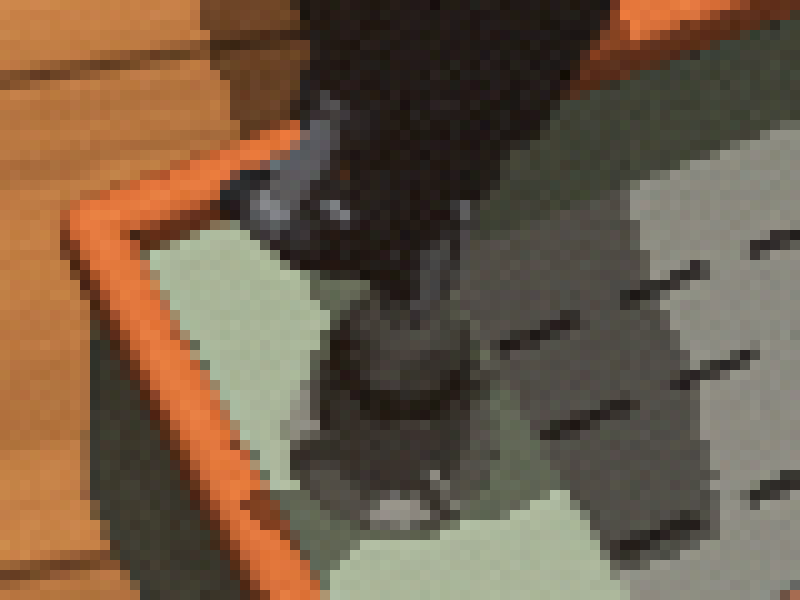

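```bash
python3 - <<'E'
from h import *
c=cam('scene'); s0=np.load('scene0.npz')['im']
f=lambda im:cv2.resize(im[215:265,300:350],(400,400),interpolation=cv2.INTER_NEAREST)
save(np.hstack([f(s0),f(c[0])]),'cmp.png')
for p in ([.652,-.012,.2018],[.652,-.012,.211],bot.get_obs()['eef_pos']): print(((proj(c,p)[0]-[300,215])*8).round(1))
E
```

```text
[197.6 146. ]
[199.7 130.3]
[199.9 146.9]
```

View pics/cmp.png

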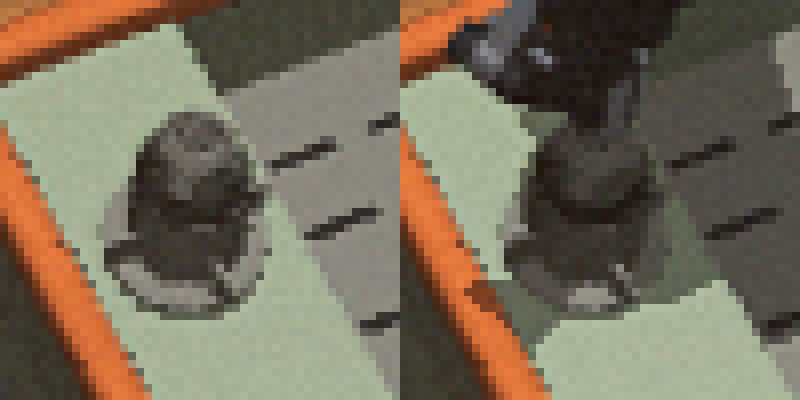

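```bash
python3 -m handwheel '[[0,0.02,0,0,0,0],[0,0.05,0,0,0,0],[0,0.08,0,0,0,0],[0,0.1,0,0,0,0],[0,0.12,0,0,0,0]]' -1;python3 -m handwheel '[[0,0.02,0,0,0,0],[0,0.05,0,0,0,0],[0,0.08,0,0,0,0],[0,0.1,0,0,0,0],[0,0.12,0,0,0,0]]' -1; python3 - <<'E'
from h import *
c=cam('scene'); s0=np.load('scene0.npz')['im']
f=lambda im:cv2.resize(im[215:265,300:350],(400,400),interpolation=cv2.INTER_NEAREST)
save(np.hstack([f(s0),f(c[0])]),'cmp2.png')
E
```

```text
clock: 4.68
eef_pos: [0.6525, -0.0114, 0.1988]
tool_rot: [0.214, -0.674, 0.674, -0.214]
ft_force: [-0.5, -0.8, -0.8]
grip_width: 0.0001
clock: 5.3
eef_pos: [0.6525, -0.0114, 0.1959]
tool_rot: [0.214, -0.674, 0.674, -0.214]
ft_force: [0.5, 0.4, -0.2]
grip_width: 0.0001
```

View pics/cmp2.png

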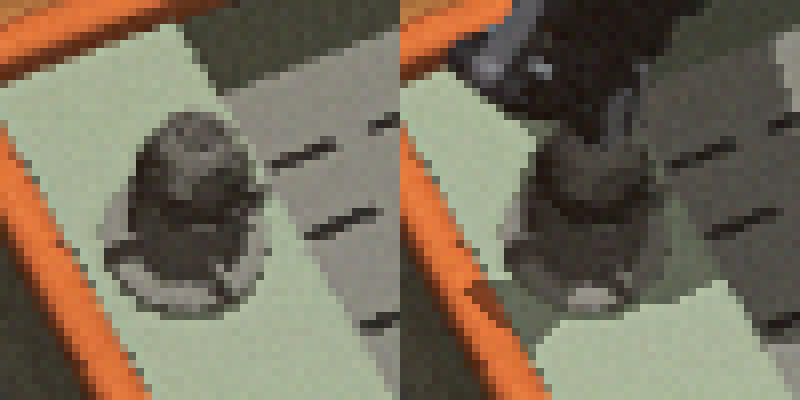

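```bash
python3 - <<'E'
from h import *
def ld(n):
    z=np.load(n+'0.npz'); return z['im'],z['K'],z['D'],z['R'],z['t']
out=[]
a=np.linspace(0,2*np.pi,40)
for n,x,y in (('scene',290,210),('top',217,142)):
    c=ld(n); im=cv2.resize(c[0][y:y+66,x:x+66],(528,528),interpolation=cv2.INTER_NEAREST); im=im.copy() 
    for r,z,col in ((.009,.211,(255,0,0)),(.027,.149,(0,0,255)),(.019,.185,(255,255,0))):
        P=np.c_[.652+r*np.cos(a),-.012+r*np.sin(a),0*a+z]
        q=((proj(c,P)-[x,y]+.5)*8).astype(np.int32); cv2.polylines(im,[q.reshape(-1,1,2)],True,col,1)
    b=np.array([[ 0.48409402,0.28254625],[ 0.5676037,-0.08085807],[ 0.755828,-0.03760442],[ 0.67231834,0.3257999 ]])
    q=((proj(c,np.c_[b,np.full(4,.15)])-[x,y]+.5)*8).astype(np.int32); cv2.polylines(im,[q.reshape(-1,1,2)],True,(255,0,255),1)
    out.append(cv2.resize(im,(400,400)))
save(np.hstack(out),'ov.png')
E
```

```text
(no output)
```

View pics/ov.png

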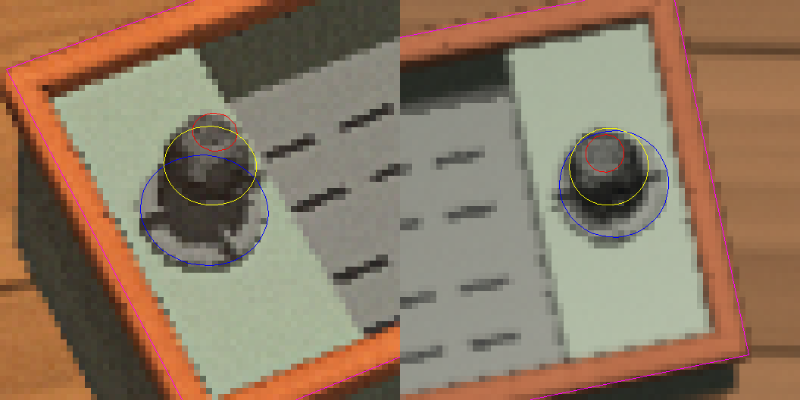

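```bash
python3 - <<'E'
from h import *
c=cam('scene'); np.savez('scene3.npz',im=c[0])
x,y=265,140
im=cv2.resize(c[0][y:y+110,x:x+120],(720,660),interpolation=cv2.INTER_CUBIC)
g=(255*(im/255.)**.55).astype(np.uint8)
p=((proj(c,bot.get_obs()['eef_pos'])[0]-[x,y]+.5)*6).astype(int); cv2.circle(g,tuple(map(int,p)),3,(255,0,0),1)
print(p); save(g[60:],'dark.png')
E
```

```text
[361 570]
```

View pics/dark.png

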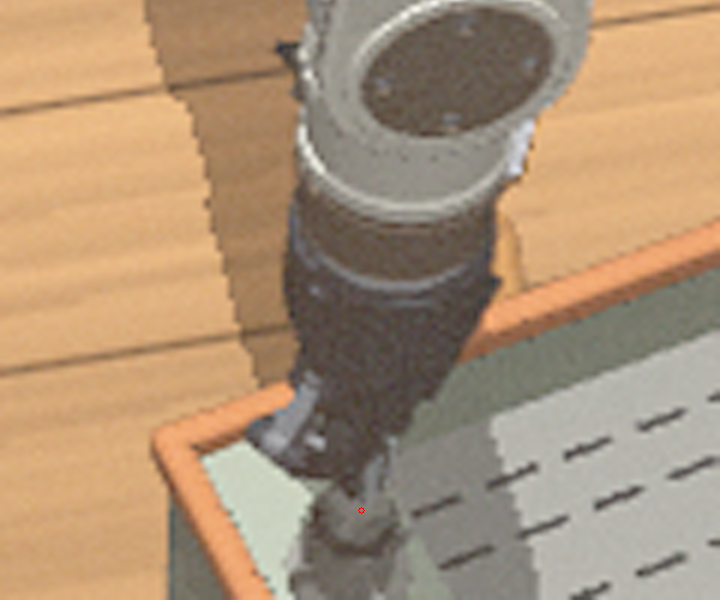

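```bash
python3 -m handwheel '[[0,-1.2,0,0,0,0],[0,-2,0,0,0,0],[2,-2.4,1,0,0,0],[4,-2.4,2.2,0,0,0],[6,-2.4,3.2,0,0,0]]' -1; python3 - <<'E'
from h import *
plan([.447,-.352,.15])
S,T=cam('scene'),cam('top')
np.savez('scene4.npz',im=S[0]);np.savez('top4.npz',im=T[0])
f=lambda c,x,y:cv2.resize(c[0][y:y+70,x:x+70],(400,400),interpolation=cv2.INTER_NEAREST)
save(np.hstack([f(S,290,210),f(T,217,142)]),'after.png')
q=proj(S,bot.get_obs()['eef_pos'])[0].astype(int); print(q)
g=cv2.resize(S[0][q[1]-50:q[1]+50,q[0]-60:q[0]+60],(720,600),interpolation=cv2.INTER_NEAREST).copy(); cv2.circle(g,(360,300),4,(255,0,0),1); save((255*(g/255.)**.6).astype(np.uint8),'tip.png')
E
```

```text
clock: 6.02
eef_pos: [0.5758, -0.1648, 0.2562]
tool_rot: [0.214, -0.673, 0.674, -0.215]
ft_force: [0.7, -1.3, 0.2]
grip_width: -0.0
t 6.03 pos [ 0.5758 -0.1648  0.2562] y [ 0.001 -0.    -1.   ] jaw [ 0.578 -0.816  0.001] F [ 0.7 -1.3  0.2] w -0.0
shift units [8.536 4.246 3.125]
[256 204]
```

View pics/after.png

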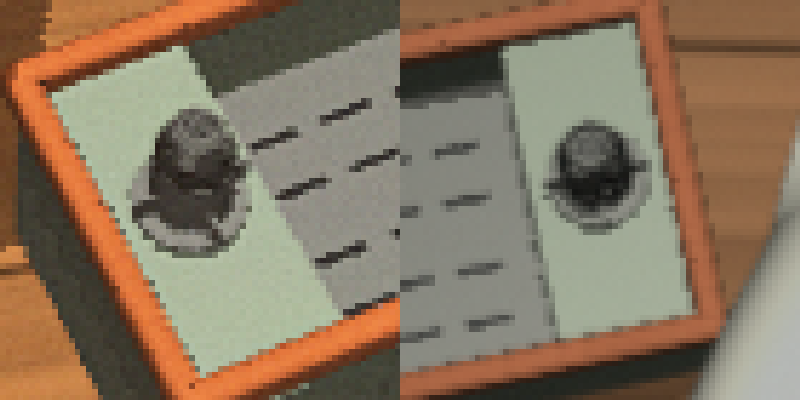

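View pics/tip.png

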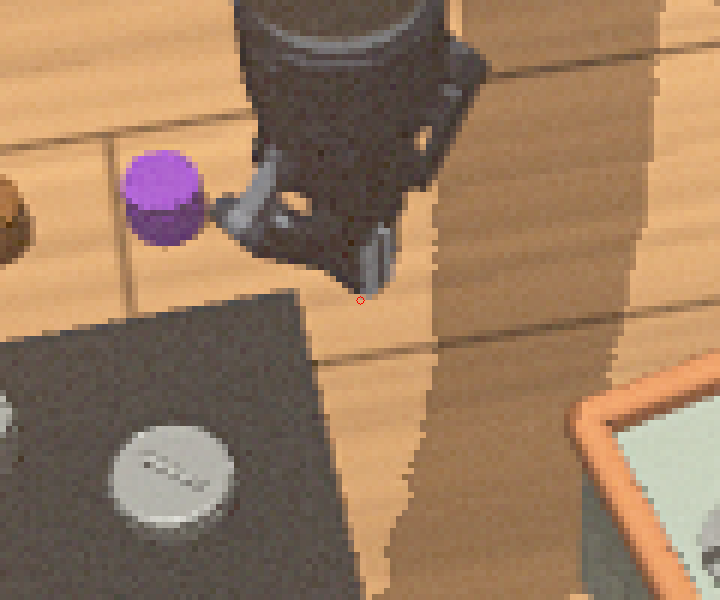

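```bash
python3 - <<'E'
from h import *
s0=np.load('scene0.npz')['im'];s4=np.load('scene4.npz')['im'];t0=np.load('top0.npz')['im'];t4=np.load('top4.npz')['im']
f=lambda im,x,y:cv2.resize(im[y:y+36,x:x+48],(400,300),interpolation=cv2.INTER_NEAREST)
save(np.vstack([np.hstack([f(s0,302,222),f(s4,302,222)]),np.hstack([f(t0,228,155),f(t4,228,155)])]),'ba.png')
g=lambda im:cv2.GaussianBlur(cv2.cvtColor(im,cv2.COLOR_RGB2GRAY),(0,0),.8).astype(np.float32)
for a,b,x,y in ((s0,s4,310,222),(t0,t4,240,158)):
    A=g(a)[y:y+36,x:x+26];B=g(b)[y:y+36,x:x+26]
    print(np.abs(A-B).mean(),cv2.phaseCorrelate(A,B,cv2.createHanningWindow((26,36),cv2.CV_32F)))
E
```

```text
5.758547 ((0.4529098655457382, 0.09000392596394846), 1.0097603797912598)
11.574786 ((0.3989505688324435, 0.06057687870407946), 0.9383797976705763)
```

View pics/ba.png

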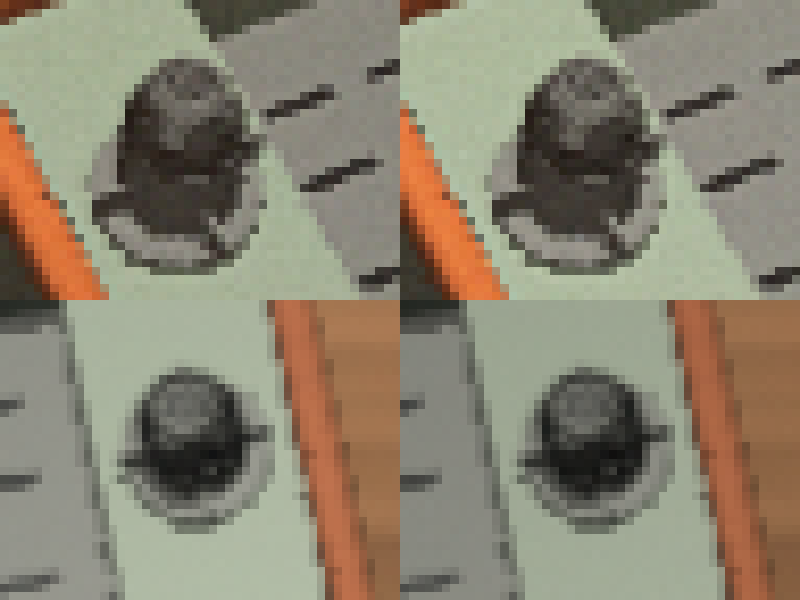

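```bash
python3 - <<'E'
from h import *
S,T=cam('scene'),cam('top')
for z in (.139,.149): print(onz(T,[250.9,173.1],z))
for z in (.20,.207,.211): print(z,onz(T,[250.0,167.1],z),onz(S,[323.7,231.2],z), 'corr S',onz(S,[322.2,232.5],z))
# scene flange: crop centre
print(onz(S,[302+180/8.33-.5,222+190/8.33-.5],.149))
print(proj(T,bot.get_obs()['eef_pos']))
x,y=275,150
save((255*(cv2.resize(T[0][y:y+100,x:x+133],(798,600),interpolation=cv2.INTER_NEAREST)/255.)**.6).astype(np.uint8),'top5.png')
E
```

```text
[[ 0.65040577 -0.008485    0.139     ]]
[[ 0.64808289 -0.00928105  0.149     ]]
0.2 [[ 0.65385199 -0.01018788  0.2       ]] [[ 0.64465586 -0.01264721  0.2       ]] corr S [[ 0.64765324 -0.0171834   0.2       ]]
0.207 [[ 0.65212225 -0.01076368  0.207     ]] [[ 0.64881361 -0.01414156  0.207     ]] corr S [[ 0.65178963 -0.0186454   0.207     ]]
0.211 [[ 0.65113383 -0.01109271  0.211     ]] [[ 0.65118947 -0.01499547  0.211     ]] corr S [[ 0.65415327 -0.01948084  0.211     ]]
[[ 0.6525858  -0.01247758  0.149     ]]
[[304.13756859 191.19302832]]
```

View pics/top5.png

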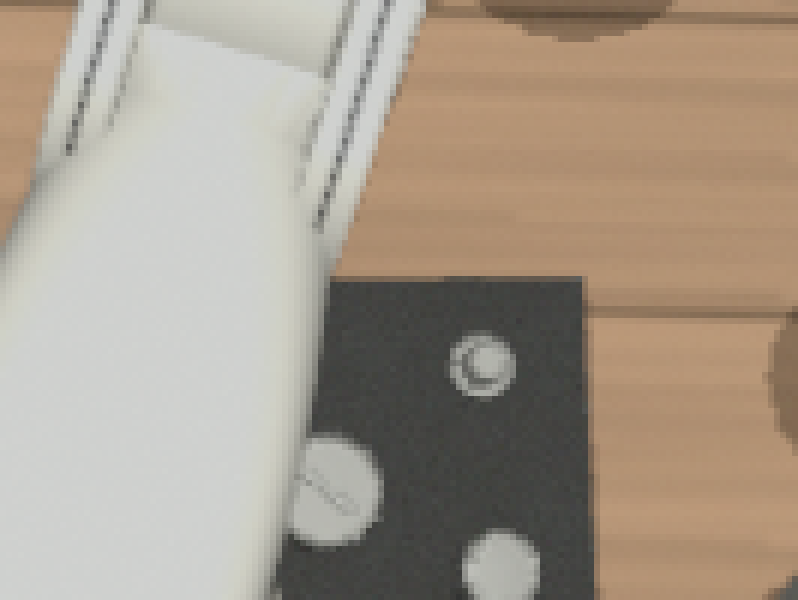

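```bash
python3 -m handwheel '[[-2,0,-1.1,0,0,0],[-4,0,-2.2,0,0,0],[-5.95,0,-3.22,0,0,0],[-5.95,1.5,-3.22,0,0,0],[-5.95,2.4,-3.22,0,0,0]]' -1; python3 -m handwheel '[[0,0.03,0,0,0,0],[0,0.06,0,0,0,0],[0,0.09,0,0,0,0],[0,0.12,0,0,0,0],[0,0.14,0,0,0,0]]' -1; python3 -m handwheel '[[0,0.03,0,0,0,0],[0,0.06,0,0,0,0],[0,0.09,0,0,0,0],[0,0.12,0,0,0,0],[0,0.14,0,0,0,0]]' -1
```

```text
clock: 6.85
eef_pos: [0.6513, -0.0081, 0.1936]
tool_rot: [-0.217, 0.674, -0.673, 0.215]
ft_force: [-0.1, 0.7, -1.0]
grip_width: 0.0003
clock: 7.48
eef_pos: [0.6514, -0.012, 0.193]
tool_rot: [0.214, -0.674, 0.674, -0.215]
ft_force: [-1.1, 0.2, -0.6]
grip_width: -0.0001
clock: 8.1
eef_pos: [0.6512, -0.0117, 0.1888]
tool_rot: [-0.214, 0.674, -0.674, 0.214]
ft_force: [-0.4, -0.7, -0.3]
grip_width: -0.0001
```

```bash
python3 - <<'E'
from h import *
S=cam('scene'); np.savez('scene6.npz',im=S[0]); s4=np.load('scene4.npz')['im']
f=lambda im:(255*(cv2.resize(im[200:260,300:340],(400,600),interpolation=cv2.INTER_NEAREST)/255.)**.5).astype(np.uint8)
g=np.hstack([f(s4),f(S[0])]).copy()
q=(proj(S,[.6512,-.0117,.1888])[0]-[300,200]+.5)*10; cv2.circle(g,(int(q[0])+400,int(q[1])),4,(255,0,0),1)
save(g,'cmp3.png')
E
```

```text
(no output)
```

View pics/cmp3.png

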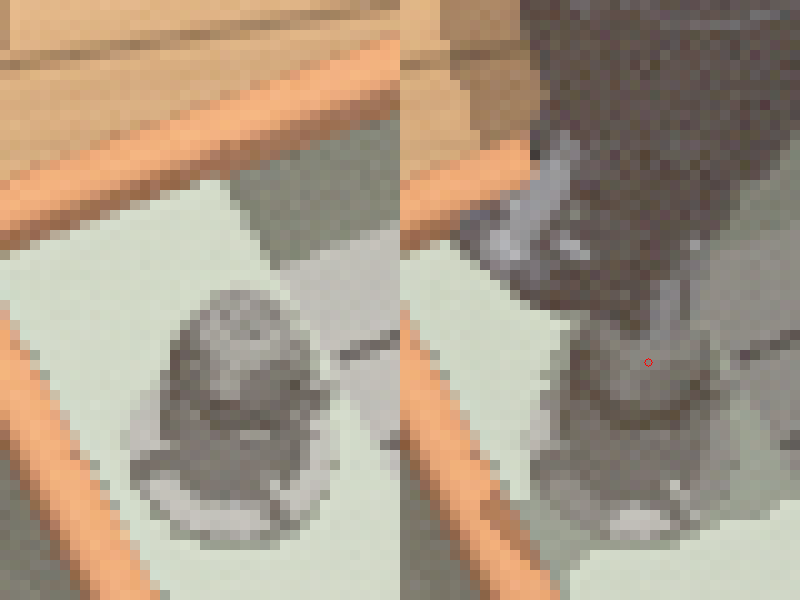

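```bash
python3 -m handwheel '[[0,0.03,0,0,0,0],[0,0.06,0,0,0,0],[0,0.09,0,0,0,0],[0,0.12,0,0,0,0],[0,0.14,0,0,0,0]]' -1; python3 -m handwheel '[[0,0.03,0,0,0,0],[0,0.06,0,0,0,0],[0,0.09,0,0,0,0],[0,0.12,0,0,0,0],[0,0.14,0,0,0,0]]' -1;  python3 - <<'E'
from h import *
S=cam('scene'); np.savez('scene7.npz',im=S[0]); s4=np.load('scene4.npz')['im']
f=lambda im:(255*(cv2.resize(im[200:260,300:340],(400,600),interpolation=cv2.INTER_NEAREST)/255.)**.5).astype(np.uint8)
g=np.hstack([f(s4),f(S[0])]).copy()
save(g,'cmp4.png')
E
```

```text
clock: 8.78
eef_pos: [0.6512, -0.0117, 0.1864]
tool_rot: [0.214, -0.674, 0.674, -0.215]
ft_force: [-1.2, -0.8, 5.6]
grip_width: 0.0001
clock: 9.4
eef_pos: [0.6513, -0.0117, 0.1829]
tool_rot: [0.214, -0.674, 0.674, -0.215]
ft_force: [-1.9, -0.0, 5.2]
grip_width: 0.0
```

View pics/cmp4.png

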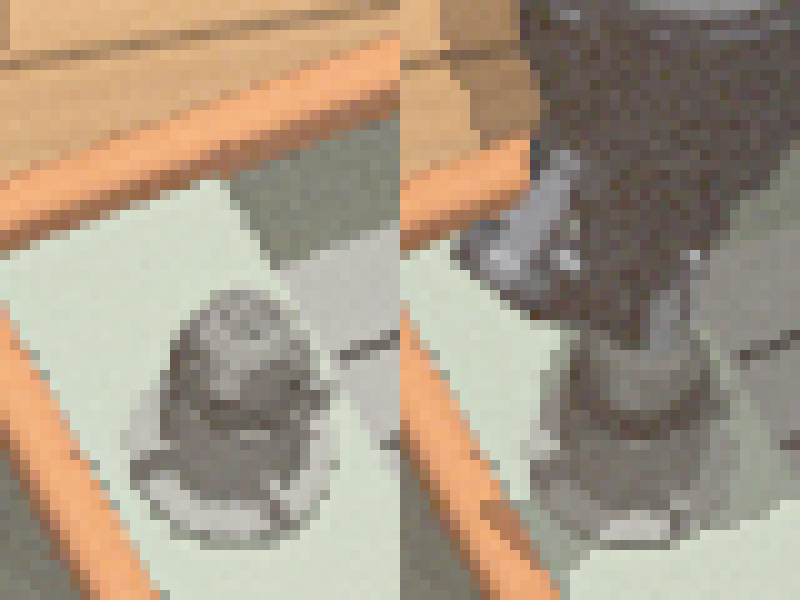

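```bash
python3 -m handwheel '[[0,0.02,0,0,0,0],[0,0.04,0,0,0,0],[0,0.06,0,0,0,0],[0,0.08,0,0,0,0],[0,0.1,0,0,0,0]]' -1
```

```text
clock: 10.07
eef_pos: [0.6513, -0.0117, 0.1803]
tool_rot: [0.214, -0.674, 0.674, -0.215]
ft_force: [-1.7, 0.4, 4.5]
grip_width: 0.0001
```

```bash
python3 -m handwheel '[[0,0.02,0,0,0,0],[0,0.04,0,0,0,0],[0,0.06,0,0,0,0],[0,0.08,0,0,0,0],[0,0.1,0,0,0,0]]' -1
```

```text
clock: 10.7
eef_pos: [0.6513, -0.0117, 0.1791]
tool_rot: [0.214, -0.674, 0.674, -0.215]
ft_force: [-4.1, 0.3, 10.5]
grip_width: 0.0001
```

```bash
python3 -m handwheel '[[0,0.02,0,0,0,0],[0,0.04,0,0,0,0],[0,0.06,0,0,0,0],[0,0.06,0,0,0,0],[0,0.06,0,0,0,0]]' -1; python3 - <<'E'
from h import *
S=cam('scene'); np.savez('scene8.npz',im=S[0]); s4=np.load('scene4.npz')['im']
f=lambda im:(255*(cv2.resize(im[200:260,300:340],(400,600),interpolation=cv2.INTER_NEAREST)/255.)**.5).astype(np.uint8)
g=np.hstack([f(s4),f(S[0])]).copy()
save(g,'cmp5.png')
E
```

```text
clock: 11.32
eef_pos: [0.6514, -0.0117, 0.1791]
tool_rot: [0.213, -0.673, 0.674, -0.216]
ft_force: [-6.1, 0.1, 13.9]
grip_width: 0.0002
```

View pics/cmp5.png

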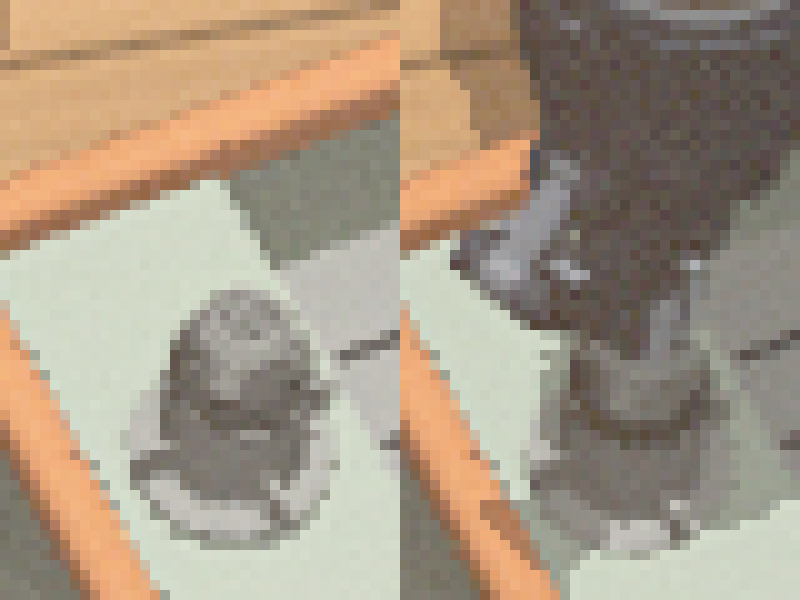

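```bash
python3 -m handwheel '[[0,0.05,0,0,0,0],[0,0.1,0,0,0,0],[0,0.14,0,0,0,0],[0,0.14,0,0,0,0],[0,0.14,0,0,0,0]]' -1
```

```text
clock: 12.0
eef_pos: [0.6515, -0.0117, 0.179]
tool_rot: [0.212, -0.673, 0.675, -0.217]
ft_force: [-10.7, -0.4, 27.0]
grip_width: -0.0002
```

```bash
python3 -m handwheel '[[0,-1.2,0,0,0,0],[0,-2.4,0,0,0,0],[2.2,-2.4,1,0,0,0],[4.4,-2.4,2,0,0,0],[6.6,-2.4,3,0,0,0]]' -1; python3 -m handwheel '[[2.2,0,0.9,0,0,0],[4.4,0,1.9,0,0,0],[6.6,0,2.9,0,0,0],[7.9,0,3.37,0,0,0],[7.9,0,3.37,0,0,0]]' 1; python3 - <<'E'
from h import *
plan([.4472,-.3527,.10],305)
S,T=cam('scene'),cam('top')
np.savez('scene9.npz',im=S[0]);np.savez('top9.npz',im=T[0])
f=lambda c,x,y:cv2.resize(c[0][y:y+70,x:x+70],(400,400),interpolation=cv2.INTER_NEAREST)
save(np.hstack([f(S,290,210),f(T,217,142)]),'after2.png')
save((255*(cv2.resize(S[0][130:270,120:260],(600,600),interpolation=cv2.INTER_NEAREST)/255.)**.6).astype(np.uint8),'over.png')
E
```

```text
clock: 12.62
eef_pos: [0.559, -0.1695, 0.2315]
tool_rot: [0.215, -0.674, 0.674, -0.215]
ft_force: [-0.2, 0.4, -0.2]
grip_width: 0.0001
clock: 13.25
eef_pos: [0.4458, -0.3533, 0.2315]
tool_rot: [-0.213, 0.674, -0.674, 0.213]
ft_force: [0.1, -0.7, 0.2]
grip_width: 0.0853
t 13.25 pos [ 0.4458 -0.3533  0.2315] y [-0.  0. -1.] jaw [ 0.574 -0.819 -0.   ] F [ 0.1 -0.7  0.2] w 0.0853
shift units [-0.064  5.258  0.014]
turn units 305 [0. 0. 0.]
turn units 485 [  0. -18.  -0.]
```

View pics/after2.png

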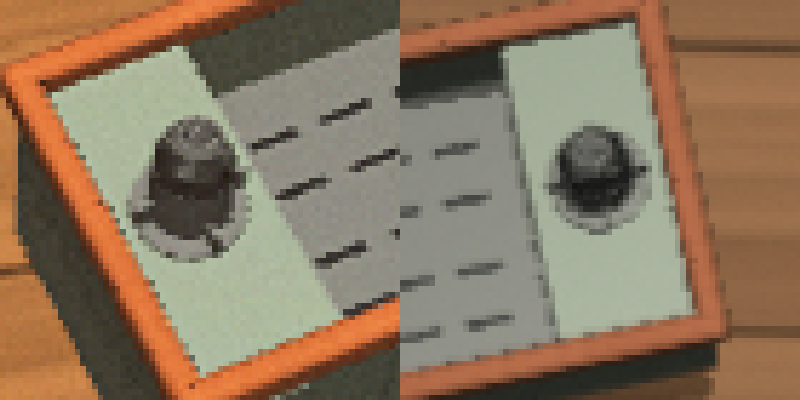

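View pics/over.png

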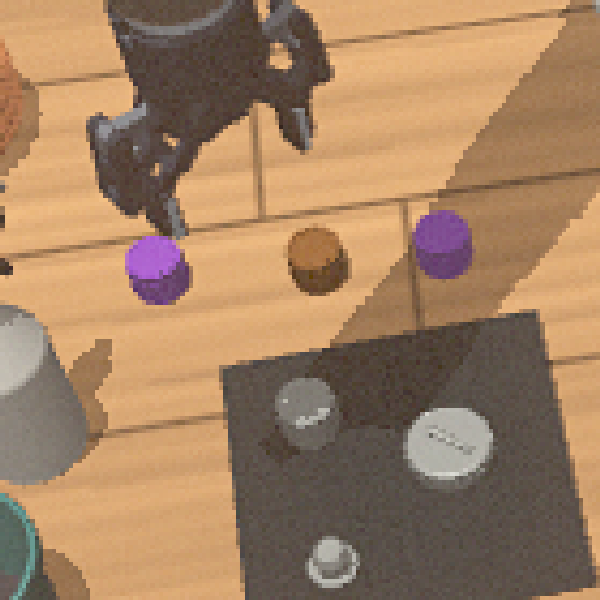

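```bash
python3 -m handwheel '[[-0.06,2,0.01,0,0,0],[-0.06,4,0.01,0,0,0],[-0.06,5.6,0.01,0,0,0],[-0.06,7,0.01,0,0,0],[-0.06,7.8,0.01,0,0,0]]' 1; python3 - <<'E'
from h import *
plan([.4472,-.3527,.003],305)
S=cam('scene')
save((255*(cv2.resize(S[0][170:260,140:240],(667,600),interpolation=cv2.INTER_NEAREST)/255.)**.6).astype(np.uint8),'over2.png')
E
```

```text
clock: 13.98
eef_pos: [0.4488, -0.348, 0.0345]
tool_rot: [-0.216, 0.675, -0.672, 0.215]
ft_force: [0.6, 0.2, 0.3]
grip_width: 0.0855
t 13.97 pos [ 0.4488 -0.348   0.0345] y [-0.002  0.002 -1.   ] jaw [ 0.58  -0.814 -0.003] F [0.6 0.2 0.3] w 0.0855
shift units [0.16 1.26 0.12]
turn units 305 [0.02 0.05 0.  ]
turn units 485 [ 1.000e-02 -1.795e+01 -3.000e-02]
```

View pics/over2.png

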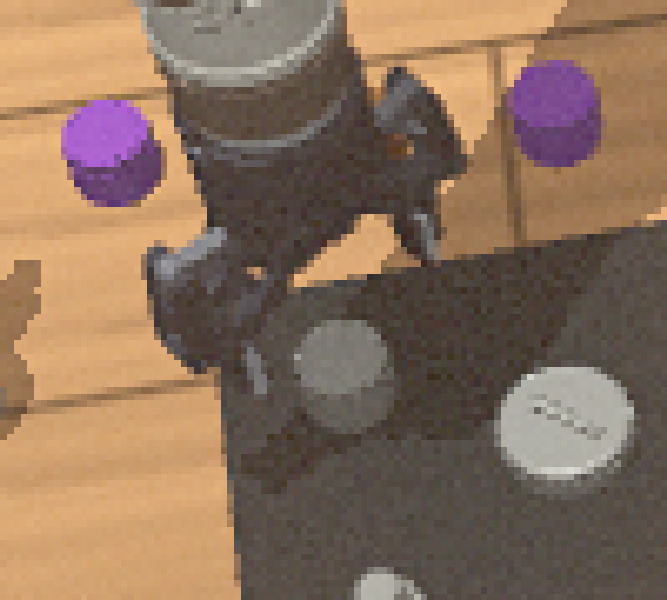

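```bash
python3 -m handwheel '[[0,0.4,0,0,0,0],[0,0.8,0,0,0,0],[0,1,0,0,0,0],[0,1.1,0,0,0,0],[0,1.1,0,0,0,0]]' 1; python3 - <<'E'
from h import *
plan([.4472,-.3527,.003],305)
S=cam('scene'); T=cam('top')
save((255*(cv2.resize(S[0][170:260,140:240],(667,600),interpolation=cv2.INTER_NEAREST)/255.)**.6).astype(np.uint8),'over3.png')
save((255*(cv2.resize(T[0][200:280,310:410],(750,600),interpolation=cv2.INTER_NEAREST)/255.)**.6).astype(np.uint8),'over3t.png')
E
```

```text
clock: 14.65
eef_pos: [0.4488, -0.3507, 0.0096]
tool_rot: [0.214, -0.674, 0.674, -0.214]
ft_force: [-0.5, 0.5, 0.5]
grip_width: 0.0852
t 14.65 pos [ 0.4488 -0.3507  0.0096] y [ 0. -0. -1.] jaw [ 0.578 -0.816  0.   ] F [-0.5  0.5  0.5] w 0.0852
shift units [0.1   0.264 0.028]
turn units 305 [-0.    0.03 -0.  ]
turn units 485 [ -0.   -17.97   0.  ]
```

View pics/over3.png

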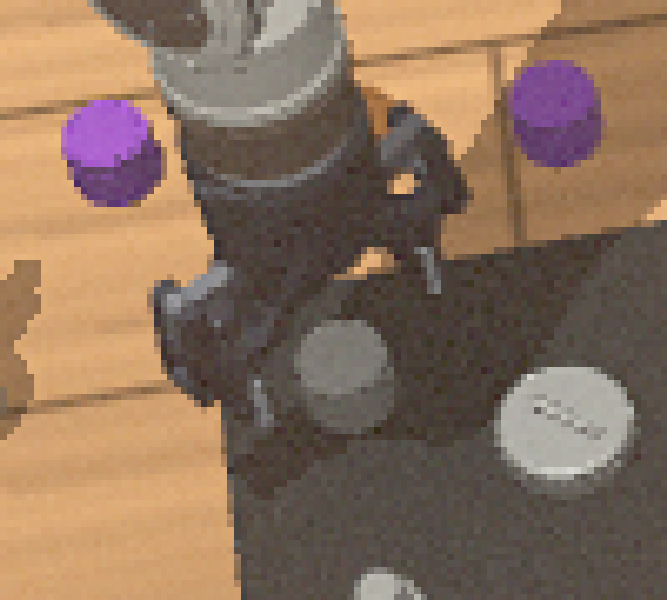

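View pics/over3t.png

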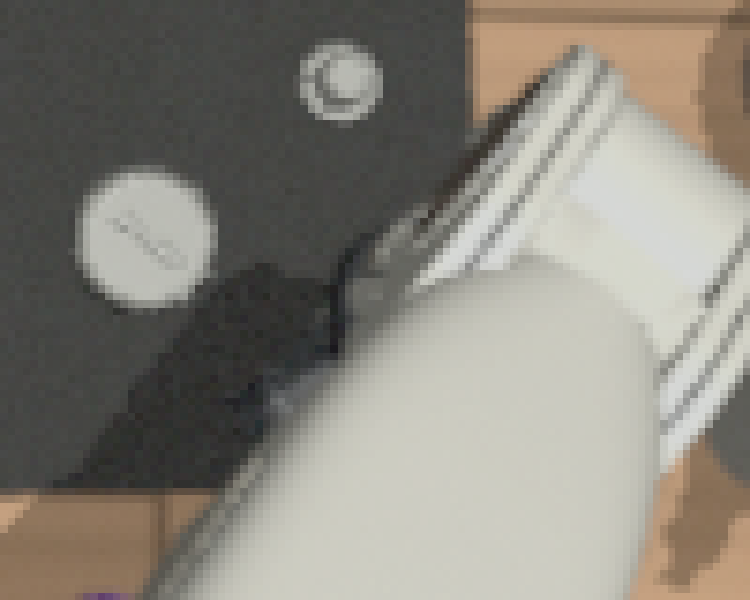

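```bash
python3 - <<'E'
from h import *
S=cam('scene')
for z in (.01,.02,.03,.04):
    a=onz(S,[[179.4,233.7],[204.5,213.5]],z); d=a[0]-a[1]; print(z,a.mean(0).round(4),np.linalg.norm(d).round(4),np.degrees(np.arctan2(d[1],d[0])).round(1))
E
```

```text
0.01 [ 0.4317 -0.3531  0.01  ] 0.0985 -53.7
0.02 [ 0.4385 -0.352   0.02  ] 0.0977 -53.7
0.03 [ 0.4453 -0.3509  0.03  ] 0.0969 -53.7
0.04 [ 0.4521 -0.3497  0.04  ] 0.096 -53.7
```

```bash
python3 -m handwheel '[[0.05,0.1,0,0,0,0],[0.08,0.2,0,0,0,0],[0.08,0.3,0.02,0,0,0],[0.08,0.4,0.02,0,0,0],[0.08,0.5,0.02,0,0,0]]' 1; python3 -m handwheel '[[0,0.05,0,0,0,0],[0,0.1,0,0,0,0],[0,0.15,0,0,0,0],[0,0.2,0,0,0,0],[0,0.2,0,0,0,0]]' 1; python3 - <<'E'
from h import *
plan([.4472,-.3527,-.018],305)
S=cam('scene')
save((255*(cv2.resize(S[0][180:250,150:230],(685,600),interpolation=cv2.INTER_NEAREST)/255.)**.5).astype(np.uint8),'over4.png')
E
```

```text
clock: 15.42
eef_pos: [0.4474, -0.352, -0.0033]
tool_rot: [-0.214, 0.674, -0.674, 0.214]
ft_force: [0.1, -0.4, -0.8]
grip_width: 0.0854
clock: 16.05
eef_pos: [0.4474, -0.352, -0.0082]
tool_rot: [-0.214, 0.674, -0.674, 0.214]
ft_force: [-0.3, 0.2, 0.2]
grip_width: 0.0856
t 16.05 pos [ 0.4474 -0.352  -0.0082] y [-0.  0. -1.] jaw [ 0.578 -0.816 -0.   ] F [-0.3  0.2  0.2] w 0.0856
shift units [0.022 0.393 0.018]
turn units 305 [0.   0.03 0.  ]
turn units 485 [  0.   -17.97  -0.  ]
```

View pics/over4.png

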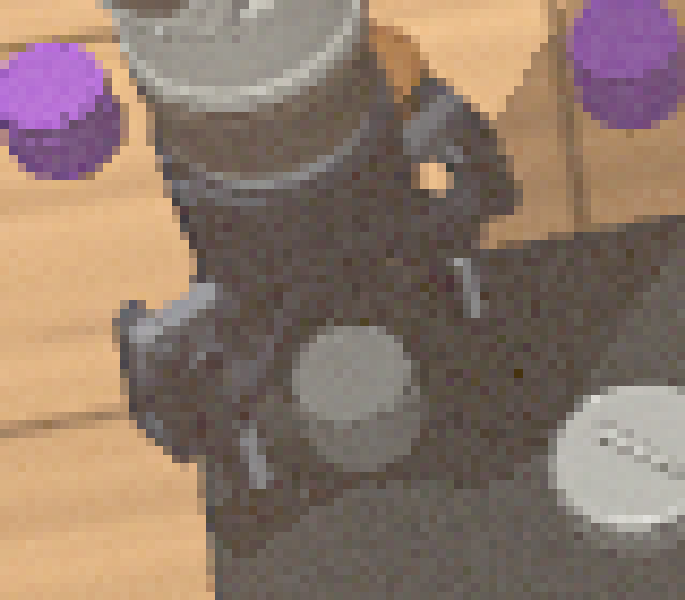

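```bash
python3 -m handwheel '[[0,0.05,0,0,0,0],[0,0.1,0,0,0,0],[0,0.14,0,0,0,0],[0,0.14,0,0,0,0],[0,0.14,0,0,0,0]]' 1; python3 -m handwheel '[[0,0,0,0,0,0],[0,0,0,0,0,0],[0,0,0,0,0,0],[0,0,0,0,0,0],[0,0,0,0,0,0]]' -1; python3 - <<'E'
from h import *
plan([.4472,-.3527,-.018],305)
S=cam('scene')
save((255*(cv2.resize(S[0][180:250,150:230],(685,600),interpolation=cv2.INTER_NEAREST)/255.)**.5).astype(np.uint8),'over5.png')
E
```

```text
clock: 16.73
eef_pos: [0.4474, -0.3521, -0.0116]
tool_rot: [0.214, -0.674, 0.674, -0.214]
ft_force: [-0.2, 0.0, -0.5]
grip_width: 0.0851
clock: 17.35
eef_pos: [0.4478, -0.3523, -0.0112]
tool_rot: [0.214, -0.674, 0.674, -0.215]
ft_force: [0.1, -0.4, 2.6]
grip_width: 0.039
t 17.35 pos [ 0.4478 -0.3523 -0.0112] y [ 0.001 -0.001 -1.   ] jaw [ 0.578 -0.816  0.001] F [ 0.1 -0.4  2.6] w 0.039
shift units [ 0.028  0.272 -0.003]
turn units 305 [-0.01  0.03 -0.  ]
turn units 485 [-0.000e+00 -1.797e+01  1.000e-02]
```

View pics/over5.png

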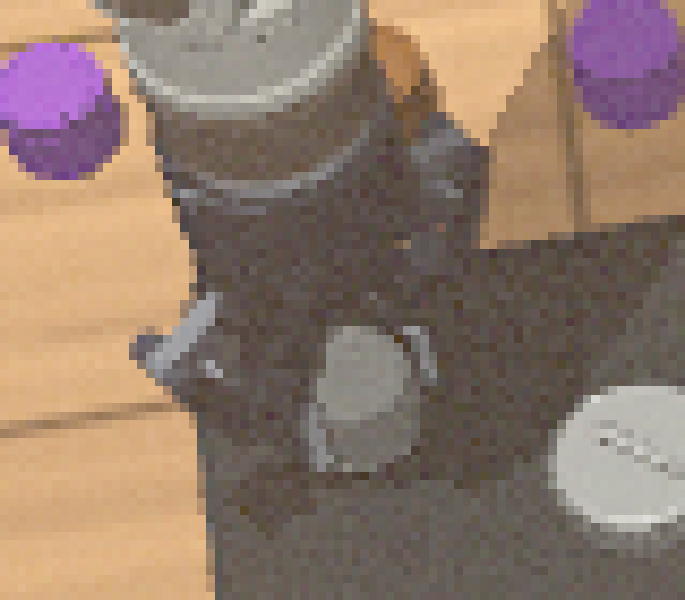

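```bash
python3 -m handwheel '[[0,-1,0,0,0,0],[0,-3,0,0,0,0],[0,-5.2,0,0,0,0],[-1,-7.4,-0.4,0,0,0],[-2.8,-9.2,-1.2,0,0,0]]' -1; python3 -m handwheel '[[-2.2,0,-1,0,0,0],[-4.4,0,-2,0,0,0],[-6.6,0,-3,0,0,0],[-8.8,0,-4,0,0,0],[-11,0,-5,0,0,0]]' -1; python3 - <<'E'
from h import *
plan([.651,-.0115,.215],305)
E
```

```text
clock: 18.02
eef_pos: [0.4857, -0.2904, 0.2178]
tool_rot: [0.213, -0.674, 0.675, -0.214]
ft_force: [0.1, -0.7, -0.8]
grip_width: 0.0383
clock: 18.65
eef_pos: [0.6382, -0.0271, 0.2149]
tool_rot: [-0.215, 0.674, -0.674, 0.214]
ft_force: [1.2, -0.6, 0.7]
grip_width: 0.0385
t 18.65 pos [ 0.6382 -0.0271  0.2149] y [-0.001 -0.    -1.   ] jaw [ 0.578 -0.816 -0.001] F [ 1.2 -0.6  0.7] w 0.0385
shift units [-0.78  -0.004 -0.214]
turn units 305 [0.   0.03 0.01]
turn units 485 [ 1.000e-02 -1.797e+01 -0.000e+00]
```

```bash
python3 -m handwheel '[[-0.4,0,-0.1,0,0,0],[-0.7,0,-0.2,0,0,0],[-0.7,0.2,-0.2,0,0,0],[-0.7,0.4,-0.2,0,0,0],[-0.7,0.4,-0.2,0,0,0]]' -1; python3 - <<'E'
from h import *
plan([.651,-.0115,.215],305)
S=cam('scene');T=cam('top'); np.savez('scene10.npz',im=S[0])
f=lambda im:(255*(cv2.resize(im[195:255,300:340],(400,600),interpolation=cv2.INTER_NEAREST)/255.)**.5).astype(np.uint8)
save(np.hstack([f(np.load('scene9.npz')['im']),f(S[0])]),'hov.png')
save(cv2.resize(T[0][140:210,215:285],(500,500),interpolation=cv2.INTER_NEAREST),'hovt.png')
E
```

```text
clock: 19.27
eef_pos: [0.6484, -0.016, 0.205]
tool_rot: [-0.214, 0.674, -0.674, 0.213]
ft_force: [-0.3, -0.8, -0.6]
grip_width: 0.0387
t 19.27 pos [ 0.6484 -0.016   0.205 ] y [-0.001 -0.    -1.   ] jaw [ 0.576 -0.817 -0.001] F [-0.3 -0.8 -0.6] w 0.0387
shift units [-0.189 -0.401 -0.085]
turn units 305 [0.   0.02 0.01]
turn units 485 [ 1.000e-02 -1.798e+01 -1.000e-02]
```

View pics/hov.png

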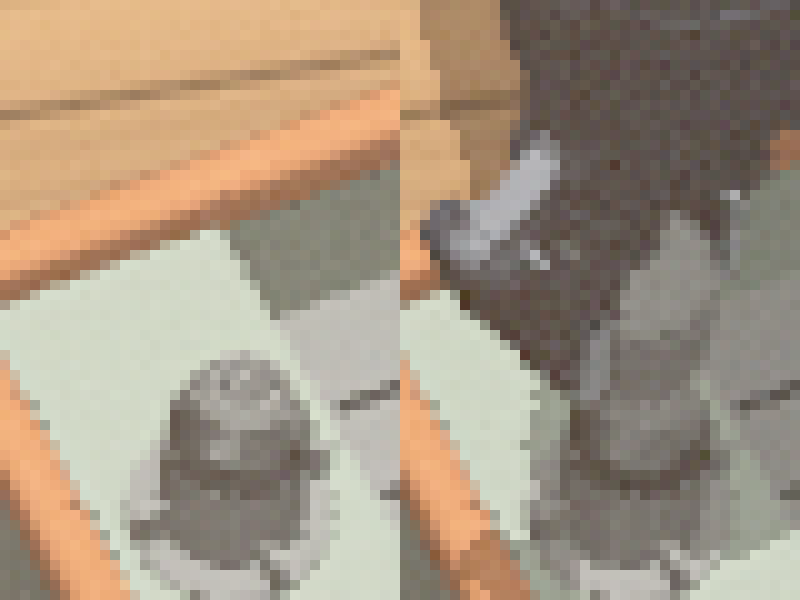

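View pics/hovt.png

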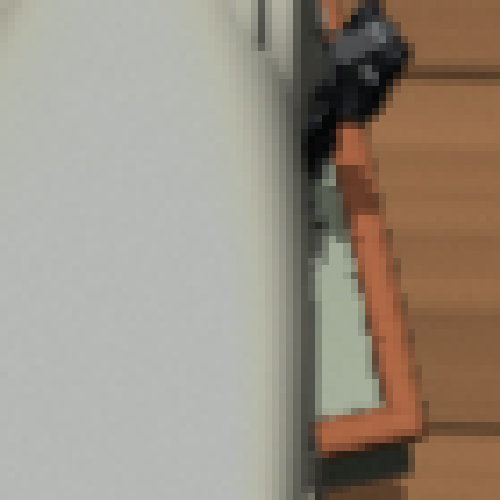

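```bash
python3 -m handwheel '[[0,0,0,0,0,0],[0,0,0,0,0,0],[0,0,0,0,0,0],[0,0,0,0,0,0],[0,0,0,0,0,0]]' -1; python3 - <<'E'
from h import *
plan([.651,-.0115,.195],305)
S=cam('scene'); np.savez('scene11.npz',im=S[0])
f=lambda im:(255*(cv2.resize(im[195:255,300:340],(400,600),interpolation=cv2.INTER_NEAREST)/255.)**.5).astype(np.uint8)
save(np.hstack([f(np.load('scene9.npz')['im']),f(S[0])]),'hov2.png')
E
```

```text
clock: 20.0
eef_pos: [0.6492, -0.0146, 0.2055]
tool_rot: [0.214, -0.674, 0.674, -0.214]
ft_force: [-0.2, 0.5, -0.2]
grip_width: 0.0386
t 20.0 pos [ 0.6492 -0.0146  0.2055] y [-0. -0. -1.] jaw [ 0.578 -0.816 -0.   ] F [-0.2  0.5 -0.2] w 0.0386
shift units [-0.13   0.422 -0.06 ]
turn units 305 [0.   0.03 0.  ]
turn units 485 [  0.   -17.97  -0.  ]
```

View pics/hov2.png

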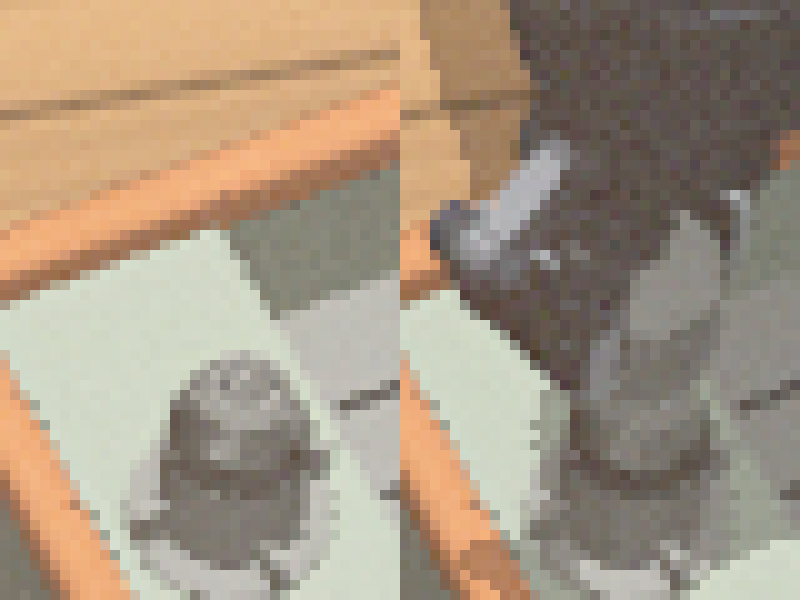

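```bash
python3 -m handwheel '[[-0.1,0,-0.03,0,0,0],[-0.16,0.1,-0.04,0,0,0],[-0.16,0.3,-0.04,0,0,0],[-0.16,0.4,-0.04,0,0,0],[-0.16,0.5,-0.04,0,0,0]]' -1; python3 -m handwheel '[[0,0.06,0,0,0,0],[0,0.12,0,0,0,0],[0,0.18,0,0,0,0],[0,0.24,0,0,0,0],[0,0.24,0,0,0,0]]' -1; python3 - <<'E'
from h import *
plan([.652,-.0115,.1768],305)
S=cam('scene')
f=lambda im:(255*(cv2.resize(im[195:255,300:340],(400,600),interpolation=cv2.INTER_NEAREST)/255.)**.5).astype(np.uint8)
save(np.hstack([f(np.load('scene9.npz')['im']),f(S[0])]),'hov3.png')
E
```

```text
clock: 20.68
eef_pos: [0.6518, -0.0116, 0.1927]
tool_rot: [-0.215, 0.674, -0.674, 0.214]
ft_force: [0.4, 1.6, 0.2]
grip_width: 0.0386
clock: 21.3
eef_pos: [0.6518, -0.0115, 0.1869]
tool_rot: [-0.215, 0.674, -0.674, 0.214]
ft_force: [0.0, 0.1, -0.4]
grip_width: 0.0385
t 21.3 pos [ 0.6518 -0.0115  0.1869] y [-0. -0. -1.] jaw [ 0.578 -0.816 -0.   ] F [ 0.   0.1 -0.4] w 0.0385
shift units [-0.008  0.405  0.003]
turn units 305 [0.   0.03 0.  ]
turn units 485 [  0.   -17.97  -0.  ]
```

View pics/hov3.png

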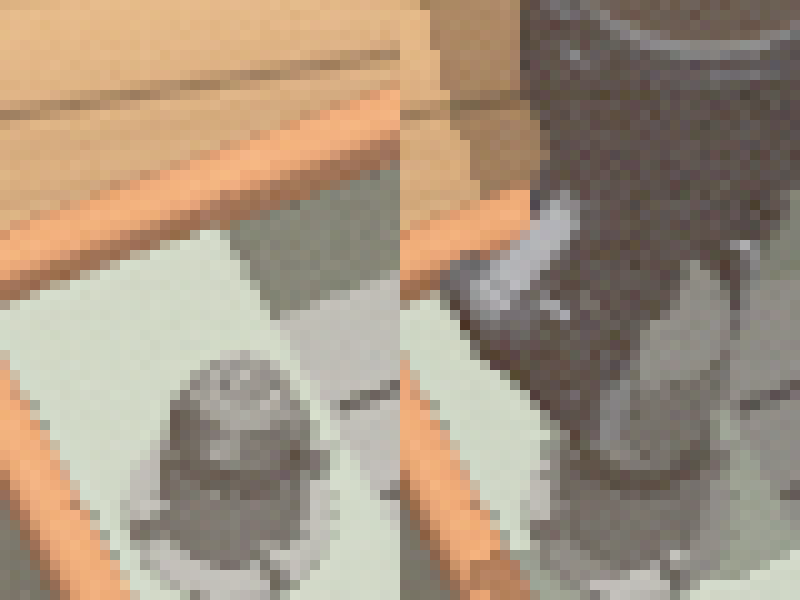

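```bash
python3 -m handwheel '[[0,0.04,0,0,0,0],[0,0.08,0,0,0,0],[0,0.12,0,0,0,0],[0,0.16,0,0,0,0],[0,0.16,0,0,0,0]]' -1
```

```text
clock: 21.98
eef_pos: [0.6518, -0.0115, 0.1829]
tool_rot: [-0.215, 0.674, -0.674, 0.214]
ft_force: [0.6, 0.8, -0.3]
grip_width: 0.0385
```

```bash
python3 -m handwheel '[[0,0.04,0,0,0,0],[0,0.08,0,0,0,0],[0,0.12,0,0,0,0],[0,0.16,0,0,0,0],[0,0.16,0,0,0,0]]' -1
```

```text
clock: 22.6
eef_pos: [0.6518, -0.0115, 0.1789]
tool_rot: [-0.215, 0.674, -0.674, 0.214]
ft_force: [-0.3, 0.1, 0.0]
grip_width: 0.0387
```

```bash
python3 -m handwheel '[[0,0.04,0,0,0,0],[0,0.08,0,0,0,0],[0,0.12,0,0,0,0],[0,0.16,0,0,0,0],[0,0.16,0,0,0,0]]' -1
```

```text
clock: 23.22
eef_pos: [0.6523, -0.0111, 0.1766]
tool_rot: [-0.214, 0.674, -0.674, 0.215]
ft_force: [-1.8, 1.9, 5.7]
grip_width: 0.0386
```

```bash
python3 -m handwheel '[[0,0.04,0,0,0,0],[0,0.08,0,0,0,0],[0,0.12,0,0,0,0],[0,0.16,0,0,0,0],[0,0.16,0,0,0,0]]' -1
```

```text
clock: 23.85
eef_pos: [0.6527, -0.0108, 0.1756]
tool_rot: [0.213, -0.674, 0.674, -0.217]
ft_force: [-4.8, 1.6, 16.3]
grip_width: 0.0387
```

```bash
python3 -m handwheel '[[0,0.04,0,0,0,0],[0,0.08,0,0,0,0],[0,0.12,0,0,0,0],[0,0.12,0,0,0,0],[0,0.12,0,0,0,0]]' -1
```

```text
clock: 24.48
eef_pos: [0.6521, -0.0103, 0.1716]
tool_rot: [-0.213, 0.674, -0.673, 0.216]
ft_force: [-4.7, 2.1, 9.0]
grip_width: 0.0388
```

```bash
python3 -m handwheel '[[0,0.04,0,0,0,0],[0,0.08,0,0,0,0],[0,0.12,0,0,0,0],[0,0.16,0,0,0,0],[0,0.16,0,0,0,0]]' -1
```

```text
clock: 25.1
eef_pos: [0.6517, -0.0116, 0.1633]
tool_rot: [-0.215, 0.674, -0.674, 0.214]
ft_force: [-0.7, 2.4, -0.3]
grip_width: 0.0386
```

```bash
python3 -m handwheel '[[0,0.04,0,0,0,0],[0,0.08,0,0,0,0],[0,0.12,0,0,0,0],[0,0.14,0,0,0,0],[0,0.14,0,0,0,0]]' -1
```

```text
clock: 25.72
eef_pos: [0.6519, -0.0116, 0.162]
tool_rot: [0.214, -0.674, 0.674, -0.215]
ft_force: [-4.0, 2.2, 7.3]
grip_width: 0.0383
```

```bash
python3 -m handwheel '[[0,0.04,0,0,0,0],[0,0.06,0,0,0,0],[0,0.08,0,0,0,0],[0,0.08,0,0,0,0],[0,0.08,0,0,0,0]]' -1
```

```text
clock: 26.35
eef_pos: [0.6519, -0.0116, 0.161]
tool_rot: [0.214, -0.674, 0.674, -0.215]
ft_force: [-5.0, 2.8, 10.1]
grip_width: 0.0389
```

```bash
python3 -m handwheel '[[0,0.04,0,0,0,0],[0,0.08,0,0,0,0],[0,0.1,0,0,0,0],[0,0.1,0,0,0,0],[0,0.1,0,0,0,0]]' -1
```

```text
clock: 26.98
eef_pos: [0.652, -0.0116, 0.1607]
tool_rot: [0.213, -0.673, 0.674, -0.216]
ft_force: [-8.0, 2.7, 17.5]
grip_width: 0.0388
```

```bash
python3 -m handwheel '[[0,0.04,0,0,0,0],[0,0.08,0,0,0,0],[0,0.1,0,0,0,0],[0,0.1,0,0,0,0],[0,0.1,0,0,0,0]]' -1
```

```text
clock: 27.6
eef_pos: [0.6521, -0.0116, 0.1606]
tool_rot: [0.212, -0.673, 0.674, -0.217]
ft_force: [-11.8, 2.4, 25.7]
grip_width: 0.0385
```

```bash
python3 -m handwheel '[[0,0,0,0,0,0],[0,0,0,0,0,0],[0,0,0,0,0,0],[0,0,0,0,0,0],[0,0,0,0,0,0]]' -1; python3 - <<'E'
from h import *
S=cam('scene'); 
f=lambda im:(255*(cv2.resize(im[195:255,300:340],(400,600),interpolation=cv2.INTER_NEAREST)/255.)**.5).astype(np.uint8)
save(np.hstack([f(np.load('scene9.npz')['im']),f(S[0])]),'fin.png'); save(cv2.resize(S[0],(800,600)),'finw.png')
E
```

```text
clock: 28.22
eef_pos: [0.6521, -0.0116, 0.1606]
tool_rot: [0.212, -0.673, 0.674, -0.216]
ft_force: [-11.4, 2.6, 27.1]
grip_width: 0.0385
```

View pics/fin.png

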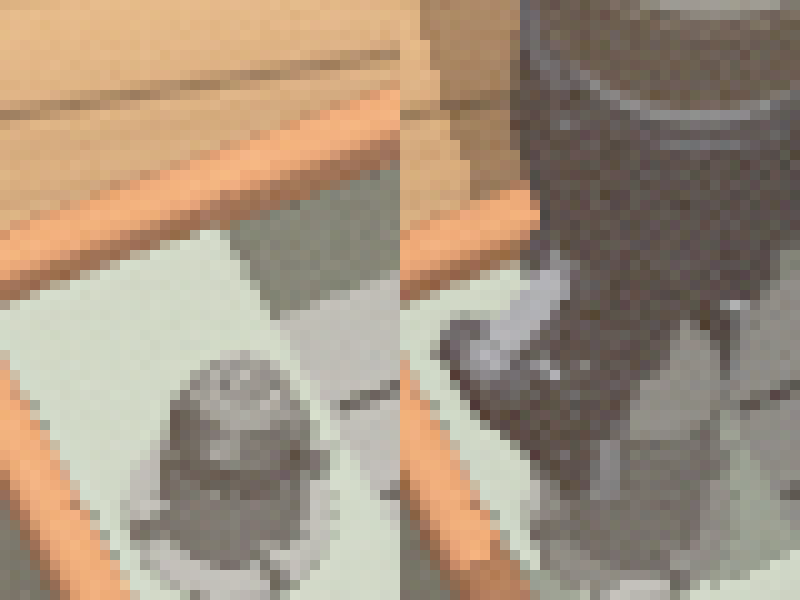

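View pics/finw.png

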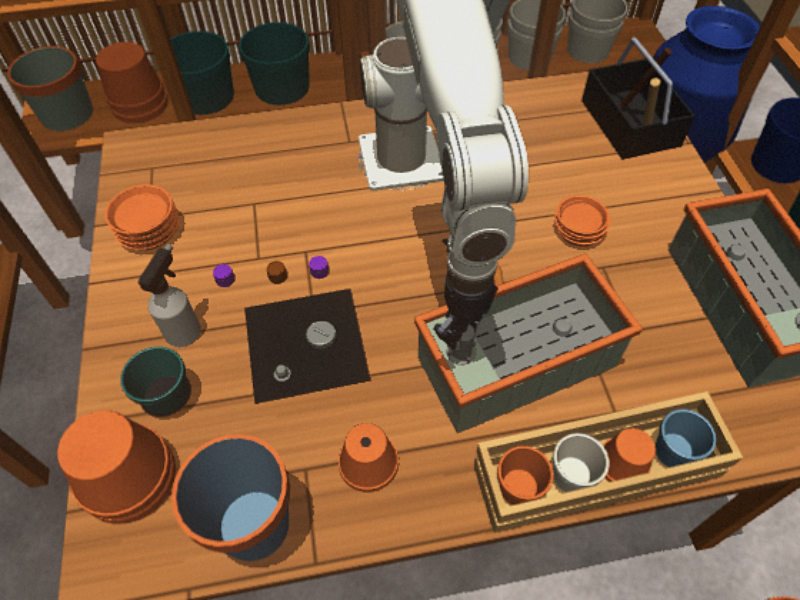

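The crop shows the cap at (665,420) sitting directly on the barrel, with the dark washer band gone. In the wide view the lid (320,334), the plug (282,373) and the other visible items are where they were. Push is steady at about 27 N, so I'm handing in.

```bash
python3 -c "
from workcell import bot
print(bot.job_done())"
```

```text
the job is handed in; nothing more can be done
None
```

I pushed the fill tube home, snapped the cap over it and pressed it flush. I handed in at 28.2 s with the arm still pressing down at about 27 N.

- **Tube:** it slid about 8 mm at roughly 5 N, then stopped hard. The push rose to 27 N with no further motion.
- **Cap:** I took the plain grey cylinder from the mat. Resistance peaked at about 16 N and dropped to zero at the click. The washer then took 7 to 10 N, and the cap stopped hard within 0.2 mm of the height I worked out for flush. The last picture shows no washer band.
- **Height disagreement:** the closed fingertips touched the tube about 20 mm lower in the reported height than its stated dimensions imply. The scene camera also showed the tips above the reported position. I therefore relied on force and on heights relative to contact, and the cap grasp was made about 14 mm lower in reported height than I had planned.
- **Side force:** about 11 N sideways remains while pressing.
- **Other objects:** the visible ones look undisturbed in the last picture. The trowel was hidden under the arm, so I could not check it.

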